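# Torch from the drawer, shone into the opened computer

## Robot

A 6-joint arm with a two-finger parallel gripper is mounted at the origin on the work surface. World frame = base frame: x ahead of the robot, y to its left, z up, the work surface at z = 0. Lengths are in m, angles in rad, forces in N, time in s.
With the tool pointing down it reaches from about 0.4 to 0.925 m from the base axis. Payload 3.4 kg.
Tool frame: the origin (TCP) lies midway between the tips of the shut fingers; the grasp point (between the pads) lies robot.pinch_z behind it (robot.pinch_z is the distance from the TCP to the grasp point, in m); z points along the fingers, y is the direction in which the jaws open and shut (so a half turn about z gives the same grasp; the last joint's range is limited). The gripper opens to 85 mm and grips with 20 to 120 N. Pads are 22 mm wide; open, the fingers measure 114 mm over their backs; the gripper's body (76 mm by 85 mm) begins 54 mm behind the grasp point. The pads swing forward as they close: fully open they stand 13 mm farther back than shut.
Start: joints at [1.206, 0.307, 1.506, -0, 1.328, -0.073], TCP at [0.165, 0.551, 0.231] pointing down, gripper open.
Joint ranges: [-3.12, 3.12], [-1.05, 2.28], [0.14, 2.33], [-1.42, 4.57], [0.1, 2.73], [-2.68, 2.68]. Speed limits (rad/s): [2.57, 2.57, 3.14, 3.14, 3.14, 3.14].

## Interface

Orientations are given as a unit quaternion [x, y, z, w].
In Python, from bench import robot gives the robot as it stands.
- The arm moves only by the tool drive_tool, never from a script. Its argument "steps" is a list that holds one entry, the list of rows, each a list of 6 numbers: the shift along the world's x, y, z in mm, then the turn, a rotation vector about the world's x, y, z in rad. In form: [[[x, y, z, rx, ry, rz], ...]]. A call has 1 to 20 rows; each row is the pose to reach, as a shift and turn from the pose commanded when the call began; what a row does not reach only later rows make up. A row lasts 1/12 s, in which the tool goes at most 41.7 mm and 7.16 degrees, less where a joint would pass 70% of its speed; a pose out of reach is approached as far as the arm can. A call with a gripper value outside its range is refused whole. "grip" is the closure, from -1 (fully open) to 1 (shut), set as the call begins (left out, the last holds). The fingers move at their own pace and stop on an object; "squeeze" is the grip in N (left out, the last holds). Time passes only in rows, so rows that repeat a pose let the fingers close. It gives the time, the measured TCP pose, the force and the opening at its end, in the units of the state.
- robot.read_state(): the state, without advancing time (a new reading comes with each control period).
- robot.capture(name): name is "side" or "top"; returns the picture (420x560x3 uint8, red, green, blue); there is no depth.
- robot.camera_info(name): a dict with "K" (3x3 intrinsics, pixels), "view" (4x4, takes a point from world to camera coordinates). Camera axes: x right, y up, looking along -z (the intrinsics and any distortion apply to the point x, -y, -z); pixel columns grow to the right and rows downward; lengths in m; the calibration is good to about 2 mm. A picture is of the moment at which its call begins. camera_info takes no time and is no camera call.
- robot.close_job(): hands the job in, once; it reports no verdict.
The state is a dict: "clock": time; "qpos": joint angles; "joint_velocities": joint speeds; "joint_torque": joint torques, N m; "position": TCP position; "tcp_rot": TCP orientation; "ft_force": force on the tool from outside, world axes, zero at the start; "torque": the same for the moment, N m; "opening": finger opening in m.
Only numpy, scipy, OpenCV 4.12 (cv2) and the standard library are available. Lean on these libraries where they do the work, as an engineer would, in place of code of your own. Each camera call takes 0.05 s, during which the arm holds its last target.

## Task

Pull the drawer of the small desktop cabinet out to its stop and leave it open, then draw the torch up out of its holder in the drawer and tip it to a slant about half-way between upright and level, with its lens, a good hand's breadth or more above the desk, pointing at the middle of the opened mini computer. Finish while still holding the torch there, raised, still and in the gripper alone. Leave the wipes tube in its holder and do not shift the computer, the mug, the mouse or the screwdriver.

Things in the scene. Friction and masses are not known exactly. Their poses are not given: they have to be found in the camera images.
- cabinet: white desktop cabinet, 220 deep x 220 wide x 170 high (mm), fixed to the desk, one drawer. Origin on the desk under the middle of its front face; its own -x axis points out of the drawer front (the way the drawer is pulled), z up.
- drawer_box (a joint): travel of the drawer in m: 0 shut, 0.15 at the stop (fully out, along the cabinet's -x). Slides with about 1.5 N of friction plus light damping and stays where it is left. Box 184 wide, 190 long behind the front, plywood sides 55 high (70 above the desk); white front panel 12 thick, its top edge 155 above the desk.
- drawer_handle (a point): middle of the drawer's handle: a straight horizontal steel bar, 10 mm thick, 100 long (along the cabinet's y), its middle line 42 out from the drawer front (37 clear behind it) and 145 above the desk, 25 below the cabinet's top. Free above and below. Moves with the drawer. Axes as the cabinet's.
- holder_mid (a point): middle of the top face of the grey holder block in the drawer, 66 above the desk; moves with the drawer, axes as the cabinet's. Two round holes, 38 diameter, 40 deep, at y = +50 and -50 from here: the torch stands in one, the wipes tube in the other, either way round; out of sight while the drawer is shut. Drawer fully out, the holes lie 83 in front of the cabinet's front face.
- torch: bare aluminium hand torch, 120 long, 100 to 200 g, round. Starts standing in a holder hole, lens end down, top about 146 above the desk. Origin at the middle of its lens face; own z runs along it from the lens to the tail, so light leaves along -z.
- torch_mid (a point): middle of the torch, half-way along its axis (60 from the lens face, 60 from the tail). Axes as the torch's. The barrel around and above it is a plain cylinder of 28 diameter, from 44 to 112 from the lens face; the lens head below is 36 in diameter and 34 long.
- torch_lens (a point): middle of the torch's lens face, the end that points down at the start. Axes as the torch's: light leaves along -z.
- tube_mid (a point): middle of the tube of screen wipes standing in the other hole: white plastic, 36 diameter, 92 high with a slightly narrower cap, top about 118 above the desk (clearly shorter and plainer than the torch). Stays in its hole.
- pc: mini computer with its lid off: dark square open-topped box 130 x 130 x 50 high, 550 to 900 g, loose on the desk, circuit board, round fan and memory sticks visible inside. Origin at the centre of its underside.
- pc_mouth (a point): centre of the mini computer's open top, 50 above the desk: what the torch must point at.
- mug: white mug, 80 across, 90 high, with a handle; to be left alone. Origin at the centre of its underside.
- mouse: grey computer mouse, 115 x 62 x 36 high; to be left alone. Origin at the centre of its underside.
- driver: black-handled screwdriver lying on the desk, about 200 long and under 40 high; to be left alone. Origin on the desk under its middle.
Mind the look-alikes: they are no part of the job. Leave any red look-alike of the pc alone.

How it is judged:
On the way, in this order (a step that is already met when the one before it is completed fails the run):
1. the drawer is pulled out to its stop (value of joint drawer_box above 0.142 m), for 0.2 s.
2. the torch is drawn up out of its holder in the gripper, the drawer left open (height (world z) of torch_lens above 0.085 m and value of joint drawer_box above 0.135 m and contact force between torch and the fingers above 1 N), for 0.2 s.
At the end, for the whole second after the job is handed in: Drawer at least 135 of its 150 mm out; tube in its hole; torch still, in the fingers only, lens over 80 mm above the desk, axis 30 to 60 degrees from upright, lens end lower; its light's line passes the centre of the open top within 45 mm in each cross axis, lens at least 40 mm short of it (value of joint drawer_box above 0.135 m and height (world z) of torch_lens above 0.08 m and angle between torch_lens's own z axis and vertical between 0.52 and 1.05 rad and x of pc_mouth in the frame of torch_lens between -0.045 and 0.045 m and y of pc_mouth in the frame of torch_lens between -0.045 and 0.045 m and z of pc_mouth in the frame of torch_lens below -0.04 m and contact force between torch and the fingers above 1 N and contact force between torch and cabinet below 0.2 N and contact force between torch and pc below 0.2 N and contact force between torch and tube below 0.2 N and linear speed of torch below 0.03 m/s and angle between tube_mid's own z axis and vertical below 0.3 rad and height (world z) of tube_mid below 0.09 m); the arm keeps its last pose, push and grip.
It fails at once if a bystander or the computer is shifted by more than 25 mm (distance of any of pc, mug, mouse, driver from where it was at the start of the episode above 0.025 m).
It fails at once if the wipes tube is taken out of its hole (height (world z) of tube_mid above 0.1 m or angle between tube_mid's own z axis and vertical above 0.5 rad).
It also fails if it takes over 61 s, if anything falls off the work surface, if the arm or the gripper's body presses on something with over 40 N, if the wrist force passes 120 N, or if a joint passes its speed limit or range.

## Working session

There is one attempt and no reset: what is moved stays moved. The work goes in short steps, Python scripts to look and compute and a tool call to move; the robot and the scene stay as the last step left them, time stands still between calls to the robot, and variables do not carry over. Pictures are saved under pics/ and viewed, and the job is handed in when it is done.

Besides the shell and the picture viewer there is one more tool, called after "Emit:" as name(argument=value, ...) on one line, values as JSON. drive_tool: Moves the arm, as the interface text tells. Its arguments: {"type":"object","properties":{"steps":{"type":"array","items":{"type":"array","items":{"type":"array","items":{"type":"number"}}}},"grip":{"type":"number"},"squeeze":{"type":"number"}},"required":["steps"]}

```bash
mkdir -p pics; ls; python3 - <<'E'
from bench import robot
import cv2
for n in("side","top"):
    im=robot.capture(n); cv2.imwrite(f"pics/{n}0.png",im[:,:,::-1])
    c=robot.camera_info(n); print(n,c)
print(robot.read_state(),robot.pinch_z)
E
```

```text
pics
side {'K': array([[516.78314326,   0.        , 273.69918812],
       [  0.        , 516.78314326, 208.81923891],
       [  0.        ,   0.        ,   1.        ]]), 'view': array([[ 0.71079991,  0.70337137,  0.0056745 , -0.42052243],
       [-0.6685893 ,  0.67310027,  0.31610817,  0.34926915],
       [ 0.21852193, -0.22848357,  0.94870618, -1.98544723],
       [ 0.        ,  0.        ,  0.        ,  1.        ]])}
top {'K': array([[398.81614719,   0.        , 274.79709835],
       [  0.        , 398.81614719, 213.25055997],
       [  0.        ,   0.        ,   1.        ]]), 'view': array([[ 0.02207552, -0.99970993, -0.00962992,  0.02128538],
       [ 0.99719424,  0.02132878,  0.07175469, -0.59787948],
       [-0.07152848, -0.01118692,  0.99737582, -1.36198637],
       [ 0.        ,  0.        ,  0.        ,  1.        ]])}
{'clock': 0.1, 'qpos': array([ 1.20646131e+00,  3.07515178e-01,  1.50755186e+00,  1.63132342e-05,
        1.32839603e+00, -7.35015001e-02]), 'joint_velocities': array([ 0.00038864, -0.00080162, -0.0037837 ,  0.00154213, -0.00127702,
       -0.0002938 ]), 'joint_torque': array([-6.41548904e-04, -4.58532751e+01, -2.52606618e+01, -1.80913680e-04,
        5.39506000e-03,  1.70132751e-05]), 'position': array([0.16467579, 0.55025841, 0.23045998]), 'tcp_rot': array([ 1.44906684e-01,  9.89444884e-01, -9.11167117e-04, -2.10829859e-04]), 'ft_force': array([-0.02450847, -0.37029739,  0.91634341]), 'torque': array([ 0.02010288, -0.00412326,  0.07326918]), 'opening': 0.0856470286703848} 0.0187
```

View pics/side0.png

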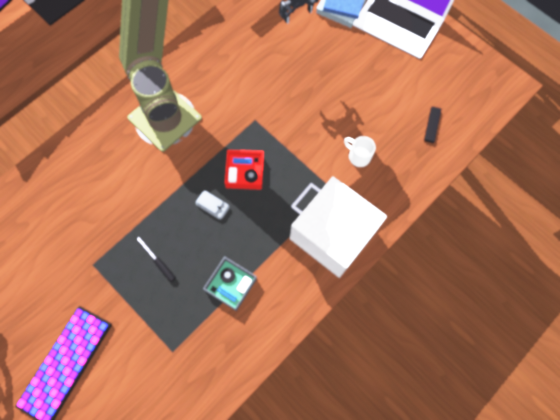

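View pics/top0.png

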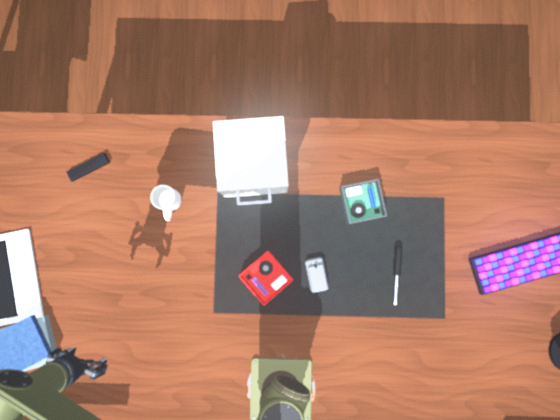

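Candidates for the pc are the dark box with the green board at top (363,201) and the red look-alike at (266,278). I choose the dark one by its description. The drawer handle is at top (254,198). Close crops to check both:

```bash
cat > h.py <<'E'
import numpy as np, cv2
from bench import robot
def ray(n,uv):
    c=robot.camera_info(n);K=c["K"];V=c["view"];R=V[:3,:3];t=V[:3,3]
    d=np.linalg.inv(K)@np.array([uv[0],uv[1],1.]); d=np.array([d[0],-d[1],-d[2]])
    return -R.T@t, R.T@d
def onz(n,uv,z):
    o,d=ray(n,uv); return o+d*(z-o[2])/d[2]
def proj(n,p):
    c=robot.camera_info(n);q=c["view"]@np.r_[p,1.];q=c["K"]@np.array([q[0],-q[1],-q[2]]);return q[:2]/q[2]
def tri(uvs,uvt):
    A=[];b=[]
    o1,d1=ray("side",uvs);o2,d2=ray("top",uvt)
    s=np.linalg.lstsq(np.c_[d1,-d2],o2-o1,rcond=None)[0]
    a,b=o1+s[0]*d1,o2+s[1]*d2
    return (a+b)/2,np.linalg.norm(a-b)
def cap(n,name):
    im=robot.capture(n)[:,:,::-1].copy(); cv2.imwrite(f"pics/{name}.png",im); return im
def crop(im,x0,y0,x1,y1,f,name):
    cv2.imwrite(f"pics/{name}.png",cv2.resize(im[y0:y1,x0:x1],None,fx=f,fy=f,interpolation=cv2.INTER_CUBIC))
E
python3 - <<'E'
from h import *
t=cv2.imread("pics/top0.png");s=cv2.imread("pics/side0.png")
a=cv2.resize(t[105:235,200:400],None,fx=4,fy=4,interpolation=cv2.INTER_CUBIC)
cv2.imwrite("pics/ct.png",a)
crop(s,190,140,390,320,4,"cs") if 0 else crop(s,195,145,395,315,3.5,"cs")
E
```

```text
(no output)
```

View pics/ct.png

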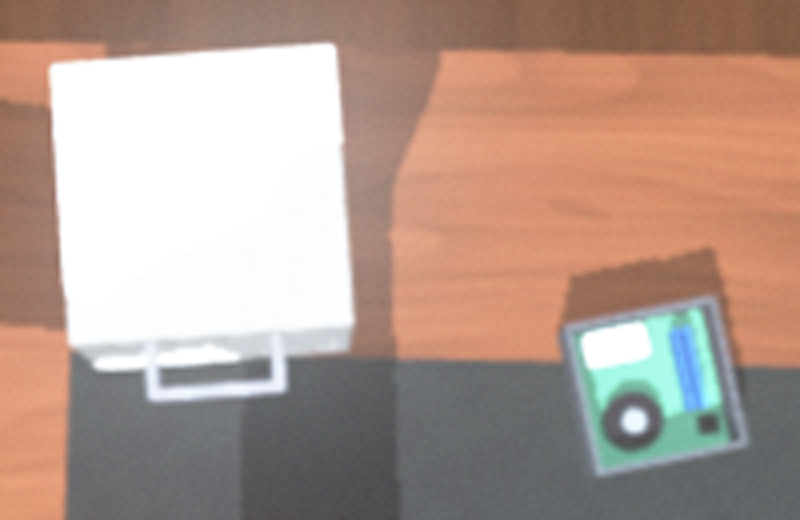

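View pics/cs.png

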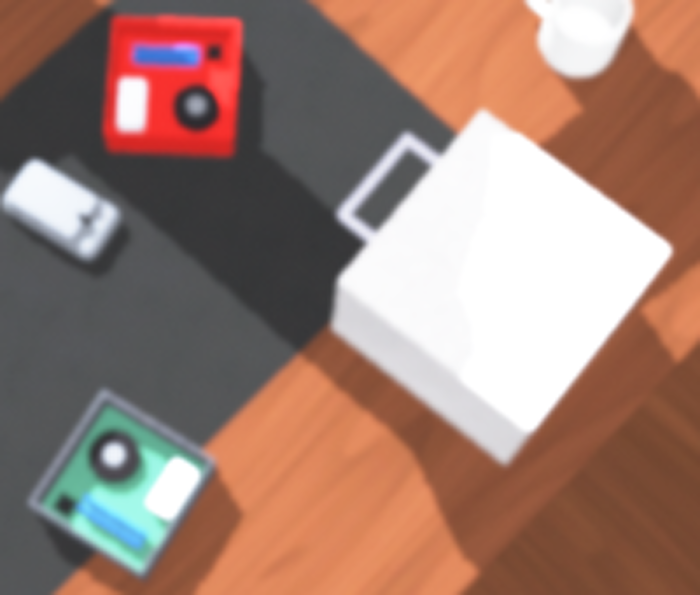

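```bash
python3 - <<'E'
from h import *
T=lambda p:(np.array(p)/4+[200,105]-[.375,.375]); S=lambda p:(np.array(p)/3.5+[195,145]-.36)
print("pc top",[onz("top",T(p),.05)[:2].round(4) for p in [(562,328),(716,297),(747,442),(598,475)]])
print("pc mean",np.mean([onz("top",T(p),.05) for p in [(562,328),(716,297),(747,442),(598,475)]],0),np.mean([onz("side",S(p),.05) for p in [(104,390),(214,463),(142,577),(32,503)]],0))
ct=[(50,65),(335,45),(352,328),(70,347)];cs=[(483,110),(670,247),(530,435),(340,283)]
for nm,f,c in (("top",T,ct),("side",S,cs)):
    q=np.array([onz(nm,f(p),.17) for p in c]);print(nm,q.round(4)[:,:2],q.mean(0).round(4))
b=[onz("top",T(p),.145) for p in[(148,397),(287,387)]];print("bar top",np.round(b,4))
b=[onz("side",S(p),.145) for p in[(408,136),(340,214)]];print("bar side",np.round(b,4))
print(proj("top",robot.read_state()["position"]))
E
```

```text
pc top [array([ 0.691 , -0.1867]), array([ 0.7203, -0.3175]), array([ 0.597 , -0.3441]), array([ 0.5663, -0.2184])]
pc mean [ 0.64362637 -0.26665736  0.05      ] [ 0.64760697 -0.26664816  0.05      ]
top [[ 0.8744  0.2366]
 [ 0.8947  0.0124]
 [ 0.6705 -0.0054]
 [ 0.651   0.2136]] [0.7727 0.1143 0.17  ]
side [[ 0.6552  0.2149]
 [ 0.8723  0.2367]
 [ 0.8991  0.0126]
 [ 0.6781 -0.0055]] [0.7762 0.1147 0.17  ]
bar top [[0.6156 0.1544 0.145 ]
 [0.6259 0.0446 0.145 ]]
bar side [[0.6172 0.1533 0.145 ]
 [0.626  0.0498 0.145 ]]
[ 91.90791672 353.83137599]
```

The dark pc is confirmed, with its mouth at about (0.645, -0.267, 0.05). Cabinet yaw is about 0.092, and the handle middle is about (0.6215, 0.100). I move above the handle with the fingers part closed so one fits behind the bar.

Emit:
drive_tool(steps=[[[57,-56,0,0,0,-0.15],[114,-112,0,0,0,-0.27],[171,-168,0,0,0,-0.39],[209,-206,0,0,0,-0.51],[238,-234,0,0,0,-0.63],[266,-262,0,0,0,-0.75],[295,-290,0,0,0,-0.86],[323,-318,0,0,0,-0.97],[352,-346,0,0,0,-1.08],[380,-374,0,0,0,-1.187],[409,-402,0,0,0,-1.187],[437,-430,0,0,0,-1.187],[457,-450,0,0,0,-1.187],[457,-450,0,0,0,-1.187],[457,-450,0,0,0,-1.187],[457,-450,0,0,0,-1.187]]], grip=0.05, squeeze=40)

```text
clock: 1.43
position: [0.6257, 0.0964, 0.2306]
tcp_rot: [0.675, 0.738, -0.0, 0.001]
ft_force: [0.3, 0.3, 0.2]
opening: 0.0407
```

Emit:
drive_tool(steps=[[[0,0,0,0,0,0],[0,0,-20,0,0,0],[0,0,-20,0,0,0],[0,0,-20,0,0,0]]])

```text
clock: 1.77
position: [0.6196, 0.1016, 0.2099]
tcp_rot: [0.673, 0.739, -0.002, -0.002]
ft_force: [-0.1, -0.3, -0.7]
opening: 0.0407
```

```bash
python3 - <<'E'
from h import *
print(robot.read_state()["position"],robot.read_state()["ft_force"])
t=cap("top","t1");s=cap("side","s1")
a=cv2.resize(t[105:235,200:330],None,fx=4,fy=4);b=cv2.resize(s[145:275,260:390],None,fx=4,fy=4)
cv2.imwrite("pics/c1.png",cv2.resize(np.hstack([a,b]),(800,400)))
E
```

```text
[0.61962903 0.1015759  0.2099034 ] [-0.08269391 -0.32903059 -0.68551422]
```

View pics/c1.png

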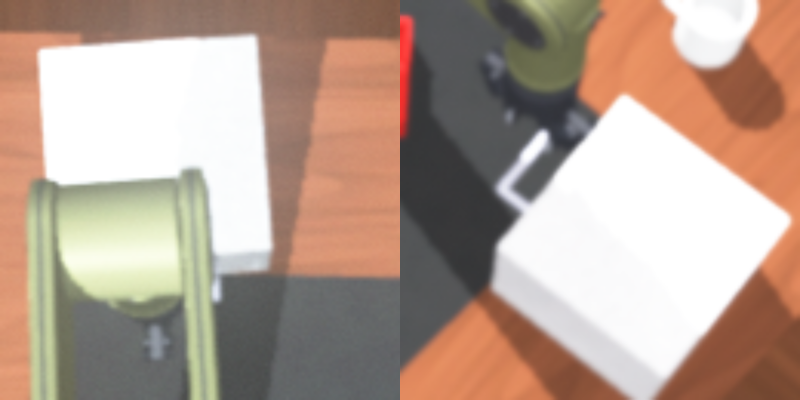

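Emit:
drive_tool(steps=[[[-2,0,-15,0,0,0],[-2,0,-30,0,0,0],[-2,0,-45,0,0,0],[-2,0,-58,0,0,0],[-2,0,-70,0,0,0],[-2,0,-80,0,0,0],[-2,0,-84,0,0,0],[-2,0,-84,0,0,0],[-2,0,-84,0,0,0]]])

```text
clock: 2.62
position: [0.6202, 0.1012, 0.1279]
tcp_rot: [0.673, 0.739, 0.0, 0.0]
ft_force: [0.3, 0.4, 0.8]
opening: 0.0407
```

Emit:
drive_tool(steps=[[[0,0,-1,0,0,0],[0,0,-1,0,0,0],[0,0,-1,0,0,0],[0,0,-1,0,0,0],[0,0,-1,0,0,0],[0,0,-1,0,0,0],[0,0,-1,0,0,0],[0,0,-1,0,0,0]]], grip=1, squeeze=40)

```text
clock: 3.28
position: [0.6208, 0.101, 0.1272]
tcp_rot: [0.674, 0.739, 0.001, 0.001]
ft_force: [0.8, 0.8, 5.4]
opening: 0.0083
```

Emit:
drive_tool(steps=[[[-10,-1,0,0,0,0],[-20,-2,0,0,0,0],[-32,-3,0,0,0,0],[-44,-4,0,0,0,0],[-56,-5,0,0,0,0],[-68,-6,0,0,0,0],[-80,-7,0,0,0,0],[-92,-8.5,0,0,0,0],[-104,-9.5,0,0,0,0],[-115,-10.5,0,0,0,0],[-125,-11.5,0,0,0,0],[-134,-12.3,0,0,0,0],[-141,-13,0,0,0,0],[-146,-13.4,0,0,0,0],[-149,-13.7,0,0,0,0],[-149,-13.7,0,0,0,0],[-149,-13.7,0,0,0,0]]])

```text
clock: 4.7
position: [0.4736, 0.087, 0.1272]
tcp_rot: [0.673, 0.739, 0.002, 0.002]
ft_force: [4.3, 0.5, 2.5]
opening: 0.0083
```

Emit:
drive_tool(steps=[[[-1.5,0,0,0,0,0],[-3,-0.3,0,0,0,0],[-3,-0.3,0,0,0,0],[-3,-0.3,0,0,0,0]]])

```text
clock: 5.03
position: [0.4736, 0.087, 0.1273]
tcp_rot: [0.674, 0.739, 0.004, 0.004]
ft_force: [11.7, 0.6, -4.3]
opening: 0.0083
```

It is at the stop: 11.7 N and no further motion. I release and lift.

Emit:
drive_tool(steps=[[[2,0.2,0,0,0,0],[2,0.2,0,0,0,0],[2,0.2,0,0,0,0],[2,0.2,0,0,0,0]]], grip=0.05)

```text
clock: 5.37
position: [0.4682, 0.0869, 0.1257]
tcp_rot: [0.673, 0.739, -0.001, -0.001]
ft_force: [-0.7, -0.8, -0.2]
opening: 0.0406
```

Emit:
drive_tool(steps=[[[0,0,15,0,0,0],[0,0,35,0,0,0],[0,0,60,0,0,0],[0,0,90,0,0,0],[0,0,120,0,0,0],[0,20,150,0,0,0],[0,60,170,0,0,0],[0,100,170,0,0,0],[0,140,170,0,0,0],[0,180,170,0,0,0],[0,220,170,0,0,0],[0,260,170,0,0,0],[0,260,170,0,0,0]]], grip=-1)

```text
clock: 6.45
position: [0.4687, 0.3537, 0.2953]
tcp_rot: [0.671, 0.741, 0.001, -0.002]
ft_force: [0.5, -0.9, 0.2]
opening: 0.0854
```

```bash
python3 - <<'E'
from h import *
print(robot.read_state()["position"],robot.read_state()["clock"])
t=cap("top","t2");s=cap("side","s2")
a=cv2.resize(t[155:275,200:330],(433,400),interpolation=cv2.INTER_CUBIC);b=cv2.resize(s[145:275,240:370],(367,400),interpolation=cv2.INTER_CUBIC)
cv2.imwrite("pics/c2.png",np.hstack([a,b]))
E
```

```text
[0.46874161 0.35374198 0.29530233] 6.45
```

View pics/c2.png

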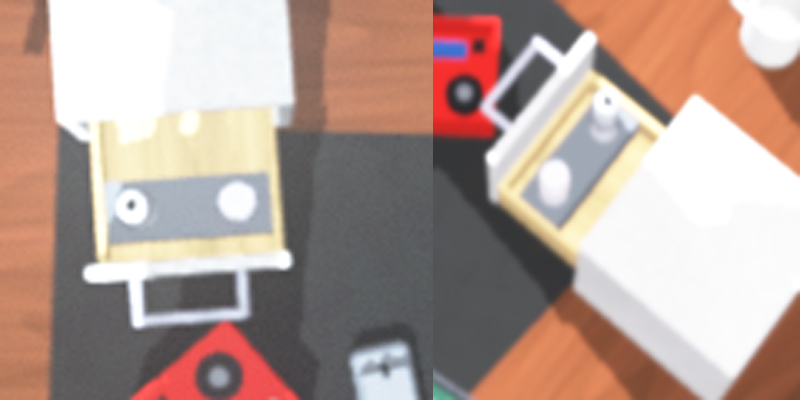

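View pics/t2.png

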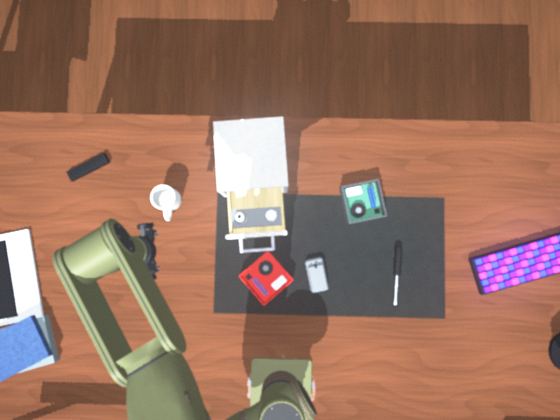

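The drawer is open. The torch is the thinner, tail-switch one on the left at top (239,217) and side (301,178). The plain wider tube is at top (271,216).

```bash
python3 - <<'E'
from h import *
print(onz("top",(239.2,216.7),.146),onz("side",(301.3,177.7),.146),tri((301.3,177.7),(239.2,216.7)))
print("tube",onz("top",(271,215.5),.118),onz("side",(283,203),.118))
s=cv2.imread("pics/s2.png");t=cv2.imread("pics/t2.png")
a=cv2.resize(t[200:235,225:285],(400,233),interpolation=cv2.INTER_CUBIC)
b=cv2.resize(s[165:225,265:325],(400,400),interpolation=cv2.INTER_CUBIC)
c=np.zeros((400,800,3),np.uint8);c[:233,:400]=a;c[:,400:]=b
cv2.imwrite("pics/c3.png",c)
E
```

```text
[0.5750336  0.14500107 0.146     ] [0.57909628 0.14461967 0.146     ] (array([0.57626236, 0.14679882, 0.13669328]), np.float64(0.00215702972671907))
tube [0.58282581 0.04527695 0.118     ] [0.59223934 0.04330057 0.118     ]
```

View pics/c3.png

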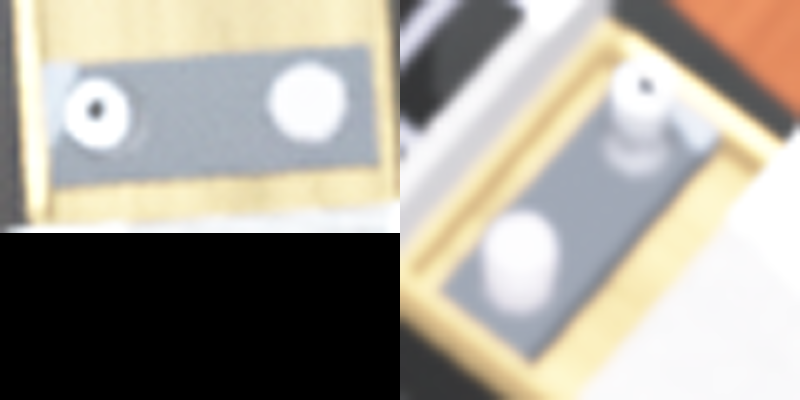

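Emit:
drive_tool(steps=[[[8,-15,0,0,0,0.12],[18,-35,0,0,0,0.24],[28,-55,0,0,0,0.36],[39,-75,0,0,0,0.48],[49,-95,0,0,0,0.6],[60,-115,0,0,0,0.72],[70,-135,0,0,0,0.84],[80,-155,0,0,0,0.96],[90,-175,0,0,0,1.08],[100,-192,0,0,0,1.2],[105,-200,0,0,0,1.32],[108,-203,0,0,0,1.44],[108,-203,0,0,0,1.56],[108,-203,0,0,0,1.57],[108,-203,0,0,0,1.57],[108,-203,0,0,0,1.57]]])

```text
clock: 7.88
position: [0.5772, 0.1431, 0.2963]
tcp_rot: [-0.044, 0.999, -0.0, -0.0]
ft_force: [0.6, -0.8, 0.3]
opening: 0.0856
```

Emit:
drive_tool(steps=[[[0,0,-20,0,0,0],[0,0,-40,0,0,0],[0,0,-60,0,0,0],[0,0,-60,0,0,0],[0,0,-60,0,0,0],[0,0,-60,0,0,0]]])

```text
clock: 8.38
position: [0.5784, 0.1442, 0.2373]
tcp_rot: [-0.046, 0.999, 0.0, 0.001]
ft_force: [-1.2, -0.2, 0.2]
opening: 0.0856
```

```bash
python3 - <<'E'
from h import *
from scipy.spatial.transform import Rotation as R
st=robot.read_state();print(st["position"],st["qpos"],st["clock"]);print(R.from_quat(st["tcp_rot"]).as_matrix().round(3))
t=cap("top","t4");s=cap("side","s4")
a=cv2.resize(t[155:275,200:330],(433,400),interpolation=cv2.INTER_CUBIC);b=cv2.resize(s[145:275,240:370],(367,400),interpolation=cv2.INTER_CUBIC)
cv2.imwrite("pics/c4.png",np.hstack([a,b]))
E
```

```text
[0.57836298 0.14420101 0.23731903] [ 1.73515086e-01  3.31055809e-01  1.45346332e+00 -4.46748267e-05
  1.35579599e+00 -1.48876783e+00] 8.3833
[[-0.996 -0.091  0.001]
 [-0.091  0.996  0.   ]
 [-0.001  0.    -1.   ]]
```

View pics/c4.png

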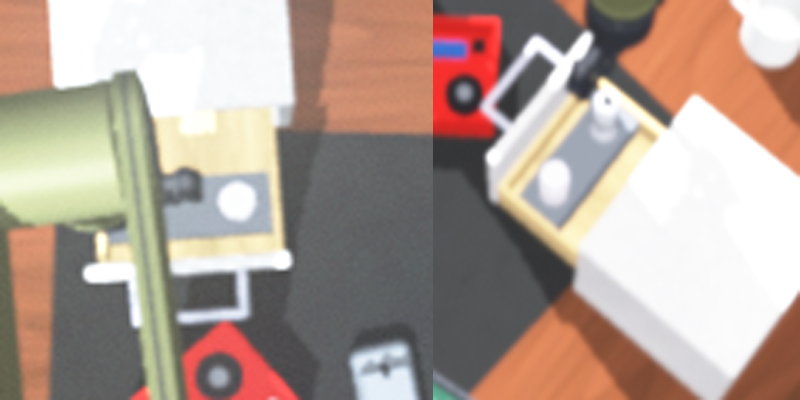

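Emit:
drive_tool(steps=[[[-1,1.5,-20,0,0,0],[-1,1.5,-40,0,0,0],[-1,1.5,-60,0,0,0],[-1,1.5,-78,0,0,0],[-1,1.5,-94,0,0,0],[-1,1.5,-108,0,0,0],[-1,1.5,-120,0,0,0],[-1,1.5,-130,0,0,0],[-1,1.5,-138,0,0,0],[-1,1.5,-143,0,0,0],[-1,1.5,-145,0,0,0],[-1,1.5,-145,0,0,0],[-1,1.5,-145,0,0,0]]])

```text
clock: 9.57
position: [0.5773, 0.1456, 0.0918]
tcp_rot: [-0.046, 0.999, 0.0, 0.0]
ft_force: [0.4, 0.6, -0.7]
opening: 0.0852
```

Emit:
drive_tool(steps=[[[0,0,0,0,0,0],[0,0,0,0,0,0],[0,0,0,0,0,0],[0,0,0,0,0,0],[0,0,0,0,0,0],[0,0,0,0,0,0],[0,0,0,0,0,0],[0,0,0,0,0,0],[0,0,0,0,0,0],[0,0,0,0,0,0]]], grip=1, squeeze=60)

```text
clock: 10.4
position: [0.5772, 0.1455, 0.0917]
tcp_rot: [-0.046, 0.999, -0.0, 0.0]
ft_force: [-0.5, -1.8, 5.4]
opening: 0.0266
```

Emit:
drive_tool(steps=[[[0,0,5,0,0,0],[0,0,12,0,0,0],[0,0,20,0,0,0],[0,0,30,0,0,0],[0,0,42,0,0,0],[0,0,55,0,0,0],[0,0,70,0,0,0],[0,0,85,0,0,0],[0,0,100,0,0,0],[0,0,115,0,0,0],[0,0,130,0,0,0],[0,0,145,0,0,0],[0,0,155,0,0,0],[0,0,160,0,0,0],[0,0,160,0,0,0],[0,0,160,0,0,0]]])

```text
clock: 11.73
position: [0.5766, 0.1455, 0.2512]
tcp_rot: [-0.046, 0.999, -0.0, -0.0]
ft_force: [0.6, 0.3, -1.7]
opening: 0.0262
```

```bash
python3 - <<'E'
from h import *
st=robot.read_state();print(st["position"],st["opening"],st["ft_force"],st["clock"])
t=cap("top","t5");s=cap("side","s5")
a=cv2.resize(t[155:275,200:330],(433,400),interpolation=cv2.INTER_CUBIC);b=cv2.resize(s[125:255,240:370],(367,400),interpolation=cv2.INTER_CUBIC)
cv2.imwrite("pics/c5.png",np.hstack([a,b]))
E
```

```text
[0.57656692 0.14552895 0.25119216] 0.026210800409025063 [ 0.60315722  0.29358749 -1.69760129] 11.7333
```

View pics/c5.png

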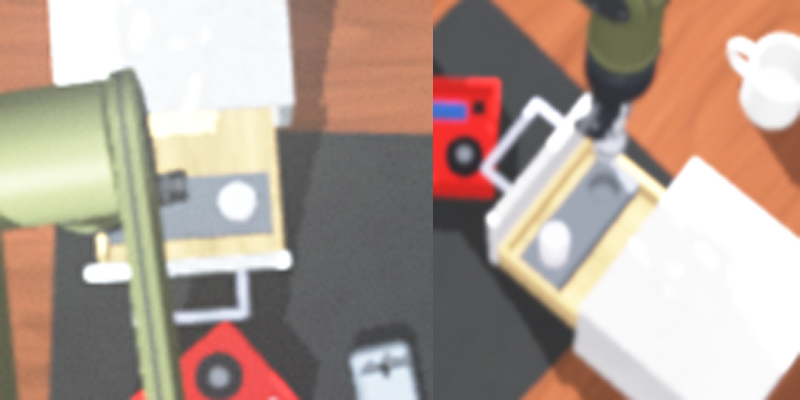

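Emit:
drive_tool(steps=[[[0,0,15,0,0,0],[-2,-10,25,0,0,-0.02],[-6,-30,25,0,0,-0.05],[-11,-55,25,0,0,-0.09],[-16,-82,25,0,0,-0.13],[-22,-110,25,0,0,-0.18],[-28,-140,25,0,0,-0.23],[-34,-170,25,0,0,-0.28],[-40,-200,25,0,0,-0.33],[-46,-230,25,0,0,-0.38],[-52,-260,25,0,0,-0.43],[-57,-287,25,0,0,-0.47],[-62,-310,25,0,0,-0.5],[-66,-328,25,0,0,-0.53],[-68,-340,25,0,0,-0.545],[-68,-345,25,0,0,-0.545],[-68,-345,25,0,0,-0.545],[-68,-345,25,0,0,-0.545],[-68,-345,25,0,0,-0.545]]])

```text
clock: 13.42
position: [0.509, -0.1984, 0.2762]
tcp_rot: [0.224, 0.975, 0.0, -0.0]
ft_force: [-0.8, 0.2, -2.0]
opening: 0.0266
```

```bash
python3 - <<'E'
from h import *
from scipy.spatial.transform import Rotation as R
st=robot.read_state();print(st["position"],st["opening"],st["qpos"],st["clock"])
Q=R.from_quat(st["tcp_rot"]);phi=-.452
h=np.array([np.cos(phi),np.sin(phi),0]);d=(h-[0,0,1])/2**.5
y=np.cross([0,0,1],h);T=R.from_matrix(np.c_[np.cross(y,d),y,d])
print(Q.as_matrix().round(3));print("rot",(T*Q.inv()).as_rotvec().round(3))
M=np.array([.6455,-.2667,.05]);print("shift",((M-d*.2157)-st["position"])*1000)
E
```

```text
[ 0.50903298 -0.19841466  0.27622795] 0.02656850955691193 [-4.49478096e-01  2.35192956e-01  1.49381791e+00  7.24589664e-04
  1.41302081e+00 -1.56871810e+00] 13.4167
[[-0.9    0.436 -0.   ]
 [ 0.436  0.9    0.001]
 [ 0.     0.001 -1.   ]]
rot [-0.344 -0.707 -0.001]
shift [ -0.73885325  -1.66857299 -73.70501309]
```

Emit:
drive_tool(steps=[[[0,0,0,-0.02,-0.04,0],[0,0,0,-0.045,-0.09,0],[0,0,-5,-0.07,-0.145,0],[0,0,-10,-0.1,-0.205,0],[0,0,-15,-0.13,-0.265,0],[0,0,-20,-0.16,-0.33,0],[0,0,-27,-0.19,-0.39,0],[0,0,-35,-0.22,-0.45,0],[0,0,-43,-0.25,-0.51,0],[0,0,-52,-0.275,-0.565,0],[0,-1,-60,-0.3,-0.615,0],[-1,-1,-67,-0.32,-0.657,0],[-1,-2,-72,-0.335,-0.688,0],[-1,-2,-74,-0.344,-0.707,0],[-1,-2,-74,-0.344,-0.707,0],[-1,-2,-74,-0.344,-0.707,0],[-1,-2,-74,-0.344,-0.707,0],[-1,-2,-74,-0.344,-0.707,0]]])

```text
clock: 14.92
position: [0.5088, -0.2019, 0.2169]
tcp_rot: [0.208, 0.904, -0.083, 0.364]
ft_force: [0.4, 0.3, -1.2]
opening: 0.0261
```

```bash
python3 - <<'E'
from h import *
from scipy.spatial.transform import Rotation as R
st=robot.read_state();Q=R.from_quat(st["tcp_rot"]).as_matrix();p=st["position"]
print(p,st["opening"],st["ft_force"],abs(st["joint_velocities"]).max(),st["clock"])
d=Q[:,2];l=p+.0657*d;M=np.array([.6455,-.2667,.05]);print("lens",l,"tilt",np.degrees(np.arccos(-d[2])),"mouth in tool",Q.T@(M-l))
t=cap("top","t6");s=cap("side","s6")
for q in (l,l-d*.12,M):print(proj("top",q).round(1),proj("side",q).round(1))
a=cv2.resize(t[155:305,270:420],(400,400),interpolation=cv2.INTER_CUBIC);b=cv2.resize(s[170:320,150:300],(400,400),interpolation=cv2.INTER_CUBIC)
cv2.imwrite("pics/c6.png",np.hstack([a,b]))
E
```

```text
[ 0.50882404 -0.20192065  0.21692849] 0.02608349572963017 [ 0.38185863  0.30440249 -1.20609079] 0.004685872883790866 14.9167
lens [ 0.54981026 -0.22173909  0.16955921] tilt 43.863422817494644 mouth in tool [0.00662586 0.00117034 0.15945891]
[357.  226.9] [216.  244.4]
[350.  251.7] [205.1 212.8]
[363.6 200.4] [229.3 282.1]
```

View pics/c6.png

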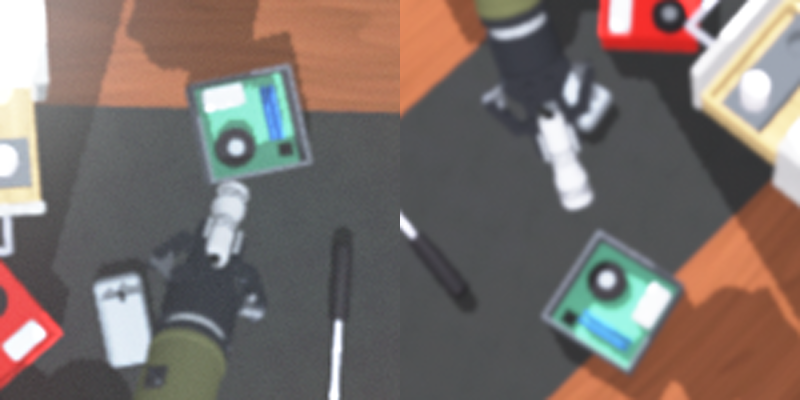

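View pics/s6.png

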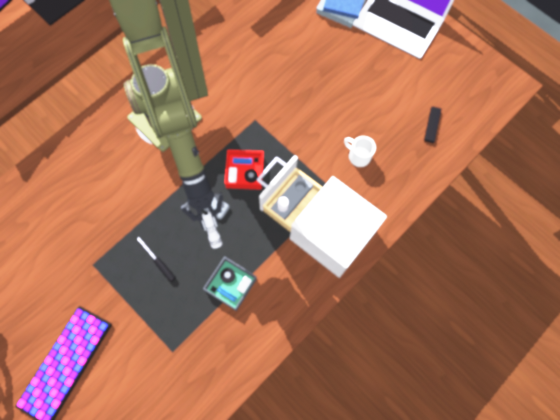

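View pics/t6.png

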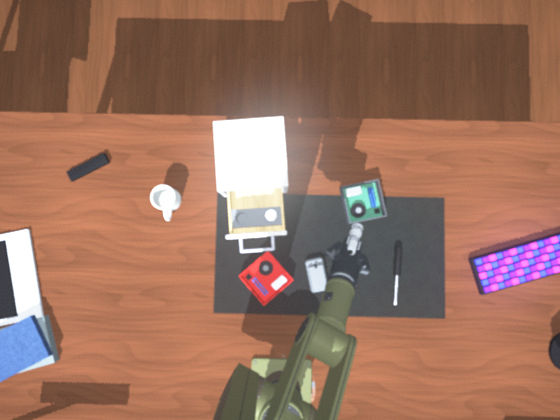

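The torch is aimed, and the predicted lens and tail pixels match the pictures within 1 px. The TCP settled 15 mm higher than asked, so I hold briefly and confirm it is still.

Emit:
drive_tool(steps=[[[0,0,0,0,0,0],[0,0,0,0,0,0],[0,0,0,0,0,0],[0,0,0,0,0,0],[0,0,0,0,0,0],[0,0,0,0,0,0]]])

```text
clock: 15.52
position: [0.5082, -0.2022, 0.2164]
tcp_rot: [0.208, 0.904, -0.083, 0.364]
ft_force: [-0.1, 0.5, -1.5]
opening: 0.0268
```

```bash
python3 - <<'E'
from h import *
from scipy.spatial.transform import Rotation as R
st=robot.read_state();Q=R.from_quat(st["tcp_rot"]).as_matrix();p=st["position"]
print(p,st["qpos"].round(3),st["opening"],st["ft_force"],abs(st["joint_velocities"]).max(),st["clock"])
d=Q[:,2];l=p+.0657*d;M=np.array([.6455,-.2667,.05]);print("lens",l,"tilt",np.degrees(np.arccos(-d[2])),"mouth in tool",Q.T@(M-l))
t=cv2.imread("pics/t6.png")
b=onz("top",(254,204),.145)
a=cv2.resize(t[190:270,210:310],None,fx=6,fy=6,interpolation=cv2.INTER_CUBIC);cv2.imwrite("pics/c7.png",a)
E
```

```text
[ 0.50822506 -0.20217403  0.21644957] [-0.46   0.064  2.211  0.059  0.101 -1.635] 0.02683515780611551 [-0.0690152   0.49813402 -1.52164843] 0.0010476505935533712 15.5167
lens [ 0.54916297 -0.22201397  0.16904752] tilt 43.82217119670469 mouth in tool [0.00582442 0.00179508 0.15941402]
```

View pics/c7.png

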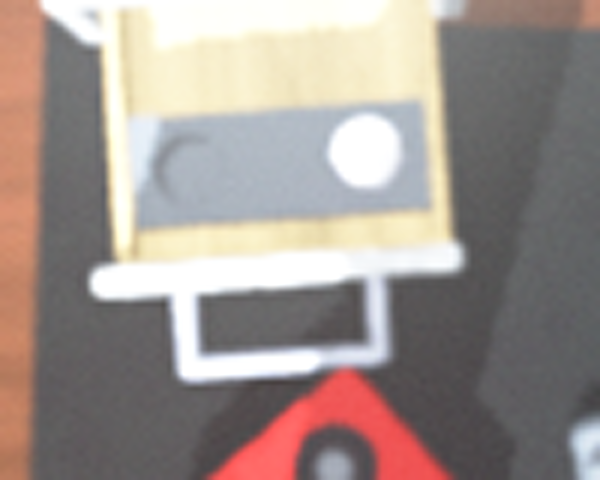

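Joint 5 sits at 0.101, right on its 0.1 limit. I ease the tilt back to about 38° while keeping the aim.

Emit:
drive_tool(steps=[[[3,-1,4,0.01,0.02,0],[6,-2,8,0.022,0.045,0],[9,-3,12,0.034,0.07,0],[12,-4,14,0.044,0.09,0],[12,-4,14,0.044,0.09,0],[12,-4,14,0.044,0.09,0],[12,-4,14,0.044,0.09,0],[12,-4,14,0.044,0.09,0]]])

```text
clock: 16.18
position: [0.5191, -0.2056, 0.2294]
tcp_rot: [0.212, 0.921, -0.072, 0.317]
ft_force: [-1.4, 0.1, -2.1]
opening: 0.0266
```

```bash
cat > chk.py <<'E'
from h import *
from scipy.spatial.transform import Rotation as R
st=robot.read_state();Q=R.from_quat(st["tcp_rot"]).as_matrix();p=st["position"]
print(p,st["qpos"].round(3),st["opening"],st["ft_force"],abs(st["joint_velocities"]).max(),st["clock"])
d=Q[:,2];l=p+.0657*d;M=np.array([.6455,-.2667,.05]);print("lens",l,"tilt",np.degrees(np.arccos(-d[2])),"mouth in tool",Q.T@(M-l))
E
python3 chk.py
```

```text
[ 0.51914194 -0.20560113  0.22935124] [-0.454  0.055  2.083  0.006  0.341 -1.578] 0.026599392258731074 [-1.37857683  0.11225445 -2.12065129] 0.002037766323288777 16.1833
lens [ 0.55553439 -0.22321395  0.17756449] tilt 37.979524895329 mouth in tool [-2.62624202e-04  4.95352401e-05  1.62041583e-01]
```

```bash
cat >> chk.py <<'E'
t=cap("top","t8");s=cap("side","s8")
for q in (l,l-d*.12,M):
    a,b=proj("top",q),proj("side",q);print(a.round(1),b.round(1),"crop",((a-[270,155])*2.667).round(),((b-[150,170])*2.667+[400,0]).round())
a=cv2.resize(t[155:305,270:420],(400,400),interpolation=cv2.INTER_CUBIC);b=cv2.resize(s[170:320,150:300],(400,400),interpolation=cv2.INTER_CUBIC)
cv2.imwrite("pics/c8.png",np.hstack([a,b]))
E
python3 chk.py
```

```text
[ 0.51914194 -0.20560113  0.22935124] [-0.454  0.055  2.083  0.006  0.341 -1.578] 0.026599392258731074 [-1.37857683  0.11225445 -2.12065129] 0.002037766323288777 16.1833
lens [ 0.55553439 -0.22321395  0.17756449] tilt 37.979524895329 mouth in tool [-2.62624202e-04  4.95352401e-05  1.62041583e-01]
[358. 225.] [216.6 245.4] crop [235. 187.] [578. 201.]
[353.1 246.9] [206.3 215.5] crop [222. 245.] [550. 121.]
[363.6 200.4] [229.3 282.1] crop [250. 121.] [612. 299.]
```

View pics/c8.png

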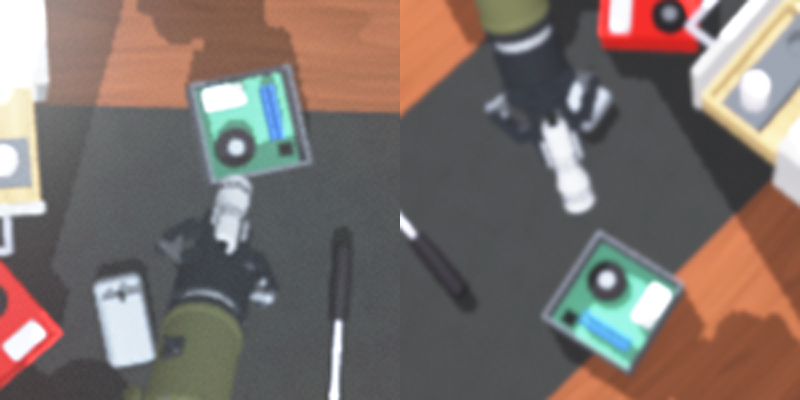

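The picture shows the lens at crop (234,185) and (577,203) and the tail at (228,247) and (549,120). All are within about 2 px of the prediction. The pc middle lies on the torch's line, the drawer is open and the tube is in its hole. I hand in.

```bash
python3 -c "
from bench import robot
print(robot.close_job())"
```

```text
the job is handed in; nothing more can be done
None
```

I pulled the drawer out to its stop, lifted the torch from its hole and handed the job in with the torch held in the gripper, aimed at the open dark mini computer. No verdict was reported.

**Last checks, from measured arm pose and both cameras:**
- **Aim:** by calculation the light's line passes within about 1 mm of the computer's centre. The two cameras differ by about 4 mm on where that centre is.
- **Torch:** the lens is about 178 mm above the desk and 162 mm short of the computer's open top. The arm is still, and the torch is gripped at 60 N. The lens and tail pixels matched the prediction to about 2 px.
- **Drawer and tube:** the drawer is still out, about 148 mm by arm travel, and the tube is standing in its hole. I saw nothing else shifted in the pictures.

**One disagreement:** my first aim, asked at 45°, ended 15 mm too high with joint 5 almost on its range limit (0.101 against 0.1). I eased the slant back to 38°, inside the allowed 30 to 60° but short of half-way. Joint 5 then read 0.34.

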